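# Hold a sample tube over the code reader

## Robot

A 7-joint arm with a two-finger parallel gripper is mounted at the origin on a cart in front of the work surface, level with it; the furniture and walls round the work are solid. World frame = base frame: x ahead of the robot, y to its left, z up, the work surface at z = 0. Lengths are in mm, angles in rad, forces in N, time in s.
With the tool pointing down it reaches from about 425 to 875 mm from the base axis. Payload 9.9 kg.
Tool frame: the origin (TCP) lies at the very end of the fingers, on their centre line; the grasp point (between the pads) lies 19 mm behind it; z points along the fingers, y is the direction in which the jaws open and shut (so a half turn about z gives the same grasp; the last joint's range is limited). The gripper opens to 85 mm and grips with 20 to 120 N. Pads are 22 mm wide; open, the fingers measure 114 mm over their backs; the gripper's body (76 mm by 85 mm) begins 54 mm behind the grasp point. The pads swing forward as they close: fully open they stand 13 mm farther back than shut.
Start: joints at [-1.221, 0.576, 0.025, 1.437, -0.015, 1.129, -0.057], TCP at [283.711, 612.485, 231.289] pointing down, gripper open.
Joint ranges: [-2.76, 2.76], [-0.34, 2.15], [-1.52, 1.57], [0.19, 2.46], [-1.09, 4.23], [0.17, 1.99], [-2.82, 2.82]. Speed limits (rad/s): [2.22, 2.22, 3.01, 3.01, 3.14, 3.14, 3.14].

## Interface

Orientations are given as a rotation vector (axis times angle).
In Python, from plant import sense, viewer, sign_off gives the robot as it stands. The module is installed in compiled form; this text tells all that it offers.
- The arm moves only by the tool drive_tool, never from a script. Its arguments are lists of equal length, an entry for each row: "rot": the turn, a rotation vector about the tool's x, y, z in rad, a list of three; "xyz": the shift along the tool's x, y, z in m, a list of three; "grip": the opening in per cent of the stroke, from 0 (shut) to 100 (fully open). A call has 1 to 10 rows; each row shifts and turns the commanded pose from where the row before left it, along the tool's axes as they then stand; what a row does not reach is not made up. A row lasts 1/12 s, in which the tool goes at most 41.7 mm and 7.16 degrees, less where a joint would pass 70% of its speed; a pose out of reach is approached as far as the arm can. A call with a gripper value outside its range is refused whole. The fingers move at their own pace and stop on an object; the grip force is fixed at half the most. Time passes only in rows, so rows that do not move let the fingers close. It gives the time, the measured TCP pose, the force and the opening at its end, in the units of the state.
- sense(): the state, without advancing time (a new reading comes with each control period).
- viewer.get_image(name): name is "side" or "top"; returns the picture (400x640x3 uint8, red, green, blue); there is no depth.
- viewer.camera_info(name): a dict with "fx", "fy", "cx", "cy" (pixels), "R" (3x3) and "t" (3): a world point X has camera coordinates R X + t. Camera axes: x right, y down, z forward; pixel columns grow to the right and rows downward; lengths in mm; the calibration is good to about 2 mm. A picture is of the moment at which its call begins. camera_info takes no time and is no camera call.
- sign_off(): hands the job in, once; it reports no verdict.
The state is a dict: "t": time; "qpos": joint angles; "joint_velocities": joint speeds; "tau": joint torques, N m; "eef_pos": TCP position; "tcp_rot": TCP orientation; "ft_force": force on the tool from outside, world axes, zero at the start; "wrist_torque": the same for the moment, N m; "finger_gap": finger opening in mm.
Only numpy, scipy, OpenCV 4.12 (cv2) and the standard library are available. Lean on these libraries where they do the work, as an engineer would, in place of code of your own. Each camera call takes 0.05 s, during which the arm holds its last target.

## Task

Fold the blue cover of the code reader up until it stands upright, and leave it there as a glare shield. Then take the loose purple-capped tube, lift it clear above the tallest thing in the row formed by the wipes box and the two bottles, carry it across and hold it upright about 1 cm above the middle of the reader's round window so that the code under its foot can be read, without ever touching the reader with the tube. Finish while still holding the tube still there, and leave the other tubes, the box and the bottles where they stand.

Things in the scene. Friction and masses are not known exactly. Their poses are not given: they have to be found in the camera images.
- reader: code reader fixed to the bench: white housing 104 x 110 mm and 48 mm high, blue hinged cover on top. Origin: centre of its underside; its -x side is the front (towards the robot, turned by up to 0.25 rad), z up. The cover's hinge runs along its y axis at the back.
- reader_window (a point): centre of the round greenish glass window (44 mm in diameter, dark rim) in the top of the reader, at the level of the glass, 48 mm above the bench; axes as the reader's. The cover lies over it when shut.
- reader_cover (a joint): angle of the blue cover (rad): 0 lies flat over the window, 1.57 stands upright at the back of the reader, stop at 2.4 (leaning back); starts between 0 and 0.5. The hinge is stiff (about 0.15 N m of friction, about 2 N at the lug): the cover stays where it is left. The cover is a plate 6 mm thick, 100 mm wide, reaching 91 mm from the hinge.
- cover_hinge (a point): middle of the cover's hinge axis, 45 mm behind the reader's origin and 52 mm above the bench; axes as the reader's; the cover turns about its y axis, its free front edge going up and back.
- cover_grip (a point): middle of the free part of the black round lug that sticks out of the cover's left edge (reader's +y) near its front: 10 mm in diameter, lying along the reader's y, free for about 18 mm each way; 78 mm from the hinge axis and 74 mm to the left of the cover's middle. It can be taken between the fingers from above beside the housing at any angle of the cover, turns in the grip, and may also be pushed. This point moves with the cover, and its axes turn with it.
- tube_purple: self-standing 50 ml sample tube with a purple screw cap, 104 mm high: barrel 27 mm across up to 90 mm, cap 35 mm across above; loose on the left of the bench, in one of three places in a line away from the robot with the orange ones, centres 80 mm or more apart (fixed grey boxes, 77 mm high, behind the farthest; purple tubes in the rack far back are not meant). Origin: centre of its underside; z up. About 35 g (varies).
- tube_orange_a: self-standing 50 ml sample tube with an orange screw cap, 104 mm high: barrel 27 mm across up to 90 mm, cap 35 mm across above; a bystander on the left part of the bench. Origin: centre of its underside; z up. About 35 g (varies).
- tube_orange_b: self-standing 50 ml sample tube with an orange screw cap, 104 mm high: barrel 27 mm across up to 90 mm, cap 35 mm across above; a bystander on the left part of the bench. Origin: centre of its underside; z up. About 35 g (varies).
- wipe_box: blue and white box of wipes, 68 mm (its x) by 118 mm (its y) and 112 mm high, loose; stands with its long side away from the robot, between the tubes and the reader. Origin: centre of its underside.
- bottle_white: white-capped bottle, 54 mm in diameter, 115 mm high (the tallest in the row), loose, nearer the robot than the wipes box. Origin: centre of its underside.
- bottle_red: red-capped bottle, 50 mm in diameter, 100 mm high, loose, beyond the wipes box. Origin: centre of its underside.
There are look-alikes about, which are no part of the job. What is shaped like the tube_purple but yellow is not meant.

How it is judged (in metres and radians):
On the way, in this order (a step that is already met when the one before it is completed fails the run):
1. the cover stands upright (1.37 to 1.77 rad) (value of joint reader_cover between 1.37 and 1.77 rad), for 0.3 s.
2. the foot of the purple-capped tube is lifted above the tallest of the row (116 mm), with the cover upright (all of step 1 and height (world z) of tube_purple above 0.116 m), for 0.1 s.
At the end, for the whole second after the job is handed in: Purple-capped tube held still and upright (0.12 rad), foot centred over the window within 8 mm, 3 to 20 mm above the glass, not touching the reader; cover at 1.37 to 1.77 rad; the other tubes, wipes box and bottles within 20 mm of their starts (all of step 1 and horizontal distance between tube_purple and reader_window below 0.008 m and z of tube_purple in the frame of reader_window between 0.003 and 0.02 m and angle between tube_purple's own z axis and vertical below 0.12 rad and linear speed of tube_purple below 0.02 m/s and contact force between tube_purple and the fingers above 0.3 N and contact force between tube_purple and reader below 0.05 N and distance of each of tube_orange_a, tube_orange_b, wipe_box, bottle_white, bottle_red from where it was at the start of the episode below 0.02 m); the arm keeps its last pose, push and grip.
It fails at once if the tube touches the reader or its cover (contact force between tube_purple and reader above 0.3 N).
It fails at once if another tube, the wipes box or a bottle is pushed away or knocked over (distance of any of tube_orange_a, tube_orange_b, wipe_box, bottle_white, bottle_red from where it was at the start of the episode above 0.02 m).
It also fails if it takes over 58 s, if anything falls off the work surface, if the arm or the gripper's body presses on something with over 40 N, if the wrist force passes 120 N, or if a joint passes its speed limit or range.

## Working session

There is one attempt and no reset: what is moved stays moved. The work goes in short steps, Python scripts to look and compute and a tool call to move; the robot and the scene stay as the last step left them, time stands still between calls to the robot, and variables do not carry over. Pictures are saved under pics/ and viewed, and the job is handed in when it is done.

Besides the shell and the picture viewer there is one more tool, called by a JSON object that holds its "api" and its "payload". drive_tool: Moves the arm, as the interface text tells. Its arguments: {"type":"object","properties":{"rot":{"type":"array"},"xyz":{"type":"array"},"grip":{"type":"array"}},"required":["rot","xyz","grip"]}

```bash
mkdir -p pics
python3 - <<'E'
from plant import sense, viewer
import cv2
print(sense())
for n in("side","top"):
    im=viewer.get_image(n); cv2.imwrite(f"pics/{n}0.png",im[:,:,::-1]); print(n,viewer.camera_info(n))
E
```

```text
{'t': 0.0, 'qpos': array([-1.22077802,  0.57651188,  0.02482973,  1.43794333, -0.01500307,
        1.12899089, -0.05646164]), 'joint_velocities': array([ 0.00058432,  0.00103333, -0.0005697 ,  0.00047589, -0.00033267,
        0.00077312, -0.00163688]), 'tau': array([-2.70387482e-04, -7.65751648e+01,  2.24988565e+00, -2.85980541e+01,
        1.51580991e-02,  1.25977481e-02, -4.23220797e-06]), 'eef_pos': array([283.51887397, 612.05366116, 230.44346937]), 'tcp_rot': array([-6.75920910e-01, -3.06772599e+00,  2.58336369e-03]), 'ft_force': array([ 0.33126062, -0.3319302 , -0.11027367]), 'wrist_torque': array([-0.0057325 ,  0.01936829,  0.03258712]), 'finger_gap': 85.29696330665917}
side {'fx': 458.74780690618775, 'fy': 458.74780690618775, 'cx': 323.8154162254717, 'cy': 201.0789251340454, 'R': array([[ 0.98080061, -0.19379556,  0.02175857],
       [-0.10375199, -0.61302628, -0.78322047],
       [ 0.16512322,  0.76592562, -0.62136323]]), 't': array([-535.91241303,  137.04242544,  795.92625489])}
top {'fx': 424.5979262243957, 'fy': 424.5979262243957, 'cx': 320.93477583392297, 'cy': 199.27699133926515, 'R': array([[ 0.01560939, -0.9998328 ,  0.00952468],
       [-0.99419134, -0.01653443, -0.10634935],
       [ 0.10648905, -0.0078093 , -0.99428321]]), 't': array([ 35.86769099, 535.19983584, 881.51030827])}
```

View pics/side0.png

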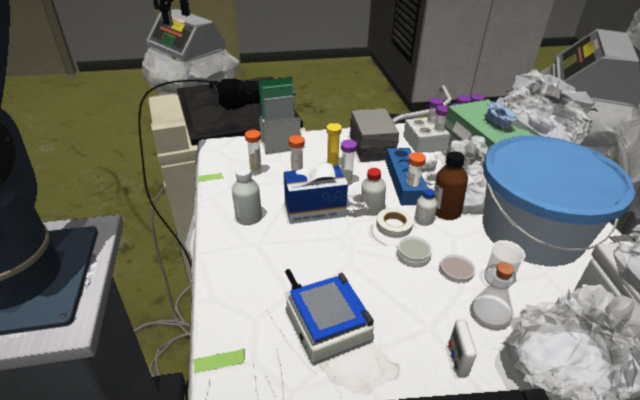

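View pics/top0.png

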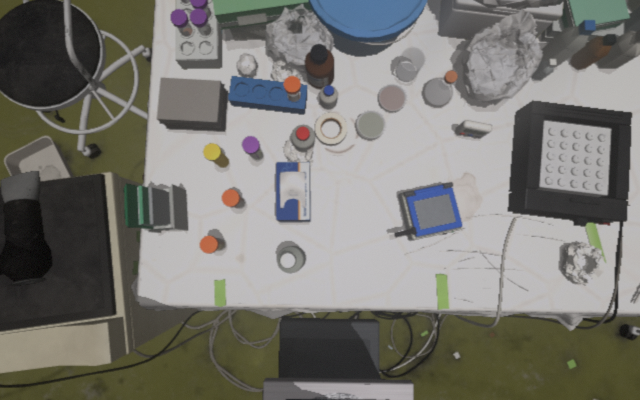

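```bash
cat > h.py <<'E'
import numpy as np, cv2
from plant import viewer
C={n:viewer.camera_info(n) for n in("side","top")}
def ray(n,u,v):
    c=C[n]; R=np.array(c["R"]);t=np.array(c["t"])
    d=R.T@np.array([(u-c["cx"])/c["fx"],(v-c["cy"])/c["fy"],1.]); return -R.T@t,d/np.linalg.norm(d)
def plane(n,u,v,z):
    o,d=ray(n,u,v); return o+d*(z-o[2])/d[2]
def tri(us,ut):
    o1,d1=ray("side",*us);o2,d2=ray("top",*ut)
    A=np.c_[d1,-d2]; s=np.linalg.lstsq(A,o2-o1,rcond=None)[0]
    a=o1+s[0]*d1;b=o2+s[1]*d2
    return (a+b)/2,np.linalg.norm(a-b)
def proj(n,X):
    c=C[n]; p=np.array(c["R"])@np.array(X)+np.array(c["t"]); return np.round([c["fx"]*p[0]/p[2]+c["cx"],c["fy"]*p[1]/p[2]+c["cy"]],1)
def blobs(im,lo,hi,amin=15):
    hsv=cv2.cvtColor(im,cv2.COLOR_RGB2HSV); m=cv2.inRange(hsv,lo,hi)
    n,l,s,c=cv2.connectedComponentsWithStats(m)
    return [(np.round(c[i],1),s[i].tolist()) for i in range(1,n) if s[i,4]>=amin]
E
python3 - <<'E'
from h import *
T=cv2.imread("pics/top0.png")[:,:,::-1];S=cv2.imread("pics/side0.png")[:,:,::-1]
for nm,lo,hi in(("purple",(125,80,40),(155,255,255)),("orange",(3,150,120),(12,255,255)),("red",(170,150,80),(180,255,255))):
    for k,i in(("S",S),("T",T)):
        print(nm,k)
        for b in blobs(np.ascontiguousarray(i),lo,hi): print("  ",b[0],b[1])
a=cv2.resize(T[160:260,370:490],None,fx=5,fy=5,interpolation=cv2.INTER_CUBIC)
cv2.imwrite("pics/ct.png",a[:,:,::-1])
a=cv2.resize(S[260:370,260:400],None,fx=5,fy=5,interpolation=cv2.INTER_CUBIC)
cv2.imwrite("pics/cs.png",a[:,:,::-1])
E
```

```text
purple S
   [468.3  98.3] [451, 94, 34, 11, 194]
   [438.2 105.8] [429, 98, 19, 18, 216]
   [349.2 145.3] [342, 139, 16, 13, 170]
purple T
   [198.1  11.9] [190, 0, 17, 25, 313]
   [178.5  17.2] [171, 10, 16, 16, 202]
   [250.4 144.5] [243, 137, 16, 16, 208]
orange S
   [171.4  31. ] [162, 27, 20, 9, 41]
   [251.7 134.4] [245, 129, 15, 13, 138]
   [295.8 140.5] [289, 135, 15, 13, 143]
   [416.7 158.3] [409, 153, 16, 13, 149]
orange T
   [291.8  84.1] [285, 77, 15, 15, 187]
   [230.2 197.4] [223, 190, 15, 16, 182]
   [208.5 244. ] [201, 236, 16, 16, 196]
red S
red T
```

View pics/ct.png

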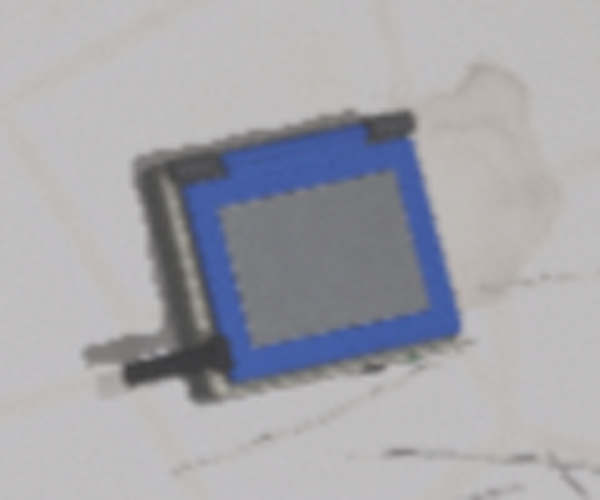

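View pics/cs.png

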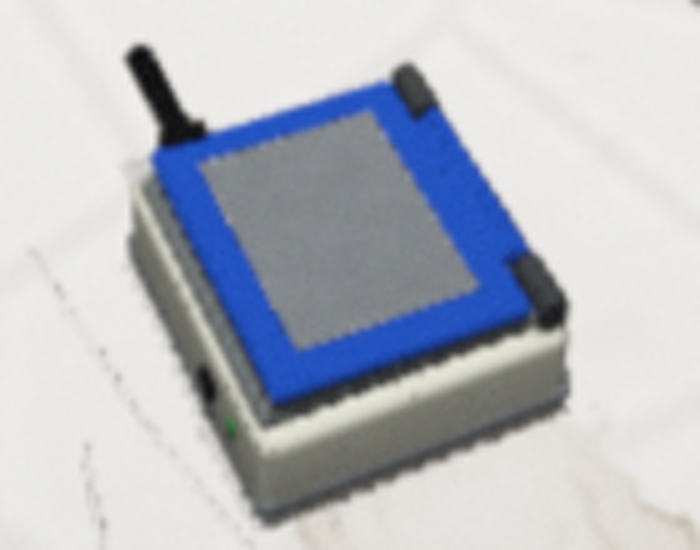

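Run:
```python
from h import *
P=lambda us,ut:tri((us[0]/5+260-.4,us[1]/5+260-.4),(ut[0]/5+370-.4,ut[1]/5+160-.4))
K={}
for n,us,ut in [("lugtip",(138,55),(130,373)),("lugroot",(183,130),(222,355)),("FL",(155,157),(235,380)),("FR",(277,402),(460,331)),("hL",(415,92),(200,167)),("hR",(540,290),(390,125)),("housFLtop",(133,187),(197,397)),("housBLtop?",(395,85),(140,160))]:
    p,e=P(us,ut);K[n]=p;print(n,p.round(1),round(e,1))
h=(K["hL"]+K["hR"])/2; d=K["hL"]-K["hR"]; print("hinge mid",h,"yaw",np.arctan2(-d[0],d[1]),"len",np.linalg.norm(d))
for n in("FL","FR"):
    pass
f=(K["FL"]+K["FR"])/2; d2=K["FL"]-K["FR"]; print("frontmid",f,"yaw",np.arctan2(-d2[0],d2[1]),np.linalg.norm(d2), "dist",np.linalg.norm(f-h), "ang",np.arctan2(f[2]-h[2],np.linalg.norm((f-h)[:2])))
v=(h-f);print("yaw3",np.arctan2(v[1],v[0]))
for n,a,b,z in(("purple",(349.2,145.3),(250.4,144.5),0),("oA",(251.7,134.4),(208.5,244.),0),("oB",(295.8,140.5),(230.2,197.4),0)):
    p,e=tri(a,b);print(n,p.round(1),round(e,1),"top@104",plane("top",*b,103).round(1))
```

```text
lugtip [ 461.9 -110.7   54.6] 0.3
lugroot [ 470.5 -148.1   58.1] 1.7
FL [ 460.6 -154.3   54.4] 2.0
FR [ 482.4 -248.4   53.1] 2.0
hL [ 548.4 -140.7   52.7] 0.3
hR [ 568.2 -221.7   49.7] 0.8
housFLtop [ 454.  -144.    29.1] 2.5
housBLtop? [ 550.5 -118.9   32.7] 5.7
hinge mid [ 558.29087618 -181.18428761   51.19149945] yaw 0.23923297198007135 len 83.44138309695798
frontmid [ 471.45263764 -201.3423923    53.75657786] yaw 0.22756821937440674 96.64545580654803 dist 89.18412687126417 ang 0.02876556945021774
yaw3 0.22809419144397688
purple [636.3 188.2  96.2] 1.6 top@104 [633.9 187.2 103. ]
oA [435.2 262.9  98.6] 1.1 top@104 [435.7 261.7 103. ]
oB [527.3 224.5  97.2] 1.2 top@104 [527.3 223.2 103. ]
```

```bash
cat >> h.py <<'E'
from scipy.spatial.transform import Rotation as Ro
from plant import sense
def st():
    s=sense(); R=Ro.from_rotvec(s["tcp_rot"]).as_matrix()
    print("t",round(s["t"],2),"pos",s["eef_pos"].round(1),"yawY",round(np.arctan2(R[1,1],R[0,1]),3),"tilt",R[:,2].round(4),"F",s["ft_force"].round(1),"gap",round(s["finger_gap"],1),"q",s["qpos"].round(2))
    return s,R
def to(X):
    s,R=st(); d=np.array(X)-s["eef_pos"]; print("tool shift mm",(R.T@d).round(1))
E
python3 - <<'E'
from h import *
s,R=st();print(R.round(3))
T=cv2.imread("pics/top0.png")[:,:,::-1];S=cv2.imread("pics/side0.png")[:,:,::-1]
for k,i in(("S",S),("T",T)):
    for b in blobs(np.ascontiguousarray(i),(18,150,100),(30,255,255)): print(k,b)
h=np.array([558.3,-181.2,52]);y=.23
ex=np.array([np.cos(y),np.sin(y),0]);ey=np.array([-np.sin(y),np.cos(y),0])
print("lug grip",h-78*ex+76*ey, h-78*ex+80*ey,"upright",h+78*np.array([0,0,1])+80*ey)
print("origin",h-45*ex)
for n,p in(("lugtip",[461.9,-110.7,54.6]),("root",[470.5,-148.1,58])): d=p-h;print(n,d@ex,d@ey,d[2])
for nm,u,v in(("boxTL",276,165),("boxTR",308,163),("boxBL",276,220),("boxBR",309,219)): print(nm,plane("top",u,v,112).round(0))
print("red",plane("top",303,135,100).round(0),"white",plane("top",288,259,115).round(0),"greybox nearL",plane("top",159,127,77).round(0),plane("top",224,130,77).round(0))
E
```

```text
t 0.1 pos [283.5 612.1 230.6] yawY 1.137 tilt [-5.0e-04 -1.3e-03 -1.0e+00] F [-1.1 -0.5 -0.5] gap 85.5 q [-1.22  0.58  0.02  1.44 -0.01  1.13 -0.06]
[[-0.907  0.42  -0.001]
 [ 0.42   0.907 -0.001]
 [-0.    -0.001 -1.   ]]
S (array([177.2,  26.1]), [171, 21, 13, 11, 87])
S (array([587.8,  48.9]), [583, 42, 11, 15, 116])
S (array([333.1, 141.5]), [326, 123, 16, 42, 441])
T (array([210.5, 150.1]), [205, 145, 14, 13, 121])
lug grip [ 465.0277294  -124.98360082   52.        ] [ 464.11581931 -121.08893524   52.        ] upright [ 540.06179812 -103.3066884   130.        ]
origin [ 514.48501222 -191.45898856   52.        ]
lugtip -77.78902506928733 90.62051411667107 2.6000000000000014
root -77.94185345245714 52.244784241067435 6.0
boxTL [592. 134. 112.]
boxTR [597.  72. 112.]
boxBL [484. 131. 112.]
boxBR [487.  68. 112.]
red [656.  83. 100.] white [410. 106. 115.] greybox nearL [673. 380.  77.] [669. 247.  77.]
```

Run:
```python
import cv2
T=cv2.imread("pics/top0.png");S=cv2.imread("pics/side0.png")
cv2.imwrite("pics/c2.png",cv2.resize(T[70:280,140:340],None,fx=2.8,fy=2.8,interpolation=cv2.INTER_CUBIC))
cv2.imwrite("pics/c3.png",cv2.resize(S[90:240,220:440],None,fx=3.5,fy=3.5,interpolation=cv2.INTER_CUBIC))
```

```text
(no output)
```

View pics/c2.png

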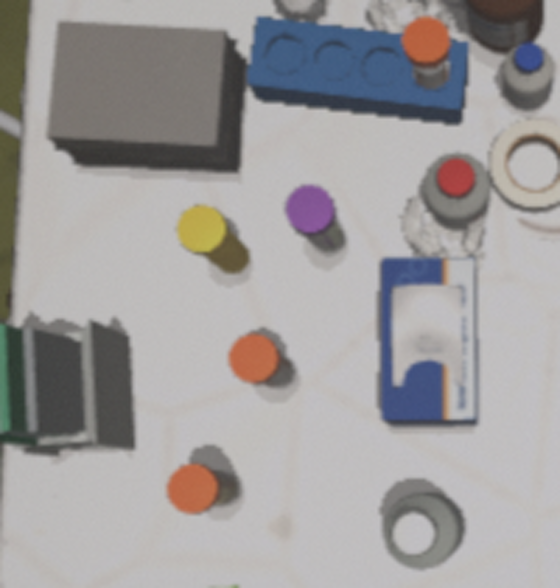

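View pics/c3.png

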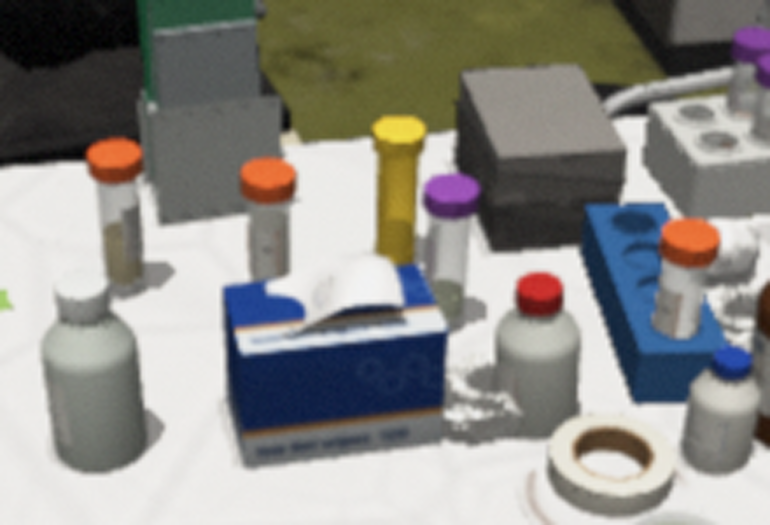

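{"api": "drive_tool", "payload": {"rot": [[0,0,0.113],[0,0,0.113],[0,0,0.113],[0,0,0.113],[0,0,0.113],[0,0,0.113],[0,0,0.113],[0,0,0.116]], "xyz": [[0,0,0],[0,0,0],[0,0,0],[0,0,0],[0,0,0],[0,0,0],[0,0,0],[0,0,0]], "grip": [100,100,100,100,100,100,100,100]}}

```text
t: 0.77
eef_pos: [283.5, 612.3, 230.8]
tcp_rot: [1.958, 2.456, -0.001]
ft_force: [0.4, 0.7, -0.5]
finger_gap: 85.3
```

Run:
```python
from h import *
to([560,200,230]);to([464.6,-123,230])
```

```text
t 0.77 pos [283.5 612.3 230.8] yawY 0.225 tilt [-4.e-04 -8.e-04 -1.e+00] F [ 0.4  0.7 -0.5] gap 85.3 q [-1.36  0.59  0.27  1.44 -0.16  1.13 -0.84]
tool shift mm [-463.5  177.7    1.1]
t 0.77 pos [283.5 612.3 230.8] yawY 0.225 tilt [-4.e-04 -8.e-04 -1.e+00] F [ 0.4  0.7 -0.5] gap 85.3 q [-1.36  0.59  0.27  1.44 -0.16  1.13 -0.84]
tool shift mm [-757.1   12.8    1.4]
```

{"api": "drive_tool", "payload": {"rot": [[0,0,0],[0,0,0],[0,0,0],[0,0,0],[0,0,0],[0,0,0],[0,0,0],[0,0,0],[0,0,0],[0,0,0]], "xyz": [[-0.02,0.008,0],[-0.03,0.012,0],[-0.03,0.012,0],[-0.03,0.012,0],[-0.03,0.012,0],[-0.03,0.012,0],[-0.03,0.012,0],[-0.03,0.012,0],[-0.03,0.012,0],[-0.03,0.012,0]], "grip": [100,100,100,100,100,100,100,100,100,100]}}

```text
t: 1.6
eef_pos: [463.2, 355.1, 231.1]
tcp_rot: [-1.952, -2.462, 0.001]
ft_force: [-0.3, 1.3, 0.2]
finger_gap: 85.3
```

{"api": "drive_tool", "payload": {"rot": [[0,0,0],[0,0,0],[0,0,0],[0,0,0],[0,0,0],[0,0,0],[0,0,0],[0,0,0],[0,0,0],[0,0,0]], "xyz": [[-0.03,0.012,0],[-0.03,0.012,0],[-0.03,0.012,0],[-0.03,0.012,0],[-0.03,0.0,0],[-0.03,-0.012,0],[-0.03,-0.016,0],[-0.03,-0.016,0],[-0.03,-0.016,0],[-0.03,-0.016,0]], "grip": [100,100,100,100,100,100,100,100,100,100]}}

```text
t: 2.43
eef_pos: [503.0, 56.6, 231.1]
tcp_rot: [-1.952, -2.462, 0.001]
ft_force: [0.7, -1.0, 0.6]
finger_gap: 85.6
```

Run:
```python
from h import *
to([464.6,-123,100])
```

```text
t 2.43 pos [503.   56.6 231.1] yawY 0.23 tilt [-6.e-04 -1.e-04 -1.e+00] F [ 0.7 -1.   0.6] gap 85.6 q [-0.45  0.34  0.34  1.88 -0.14  0.94  0.18]
tool shift mm [-166.1  -78.3  131.1]
```

{"api": "drive_tool", "payload": {"rot": [[0,0,0],[0,0,0],[0,0,0],[0,0,0],[0,0,0],[0,0,0],[0,0,0],[0,0,0],[0,0,0]], "xyz": [[-0.028,-0.013,0],[-0.028,-0.013,0],[-0.028,-0.013,0.01],[-0.028,-0.013,0.025],[-0.028,-0.013,0.025],[-0.015,-0.008,0.025],[0,0,0.025],[0,0,0.02],[0,0,0]], "grip": [100,100,100,100,100,100,100,100,100]}}

```text
t: 3.18
eef_pos: [465.9, -109.4, 98.2]
tcp_rot: [-1.95, -2.457, 0.005]
ft_force: [-0.5, 1.0, 0.6]
finger_gap: 85.4
```

Run:
```python
from h import *
to([464.6,-123,36])
for n in("side","top"):
    im=viewer.get_image(n); u=proj(n,[480,-150,60]).astype(int)
    c=im[max(0,u[1]-80):u[1]+80,u[0]-100:u[0]+100]; cv2.imwrite(f"pics/{n}1.png",cv2.resize(c,None,fx=3.5,fy=3.5)[:,:,::-1])
```

```text
t 3.18 pos [ 465.9 -109.4   98.2] yawY 0.229 tilt [-5.7e-03  6.0e-04 -1.0e+00] F [-0.5  1.   0.6] gap 85.4 q [-0.07  0.49  0.29  2.11 -0.25  0.58  0.63]
tool shift mm [-13.   -4.   62.2]
```

View pics/side1.png

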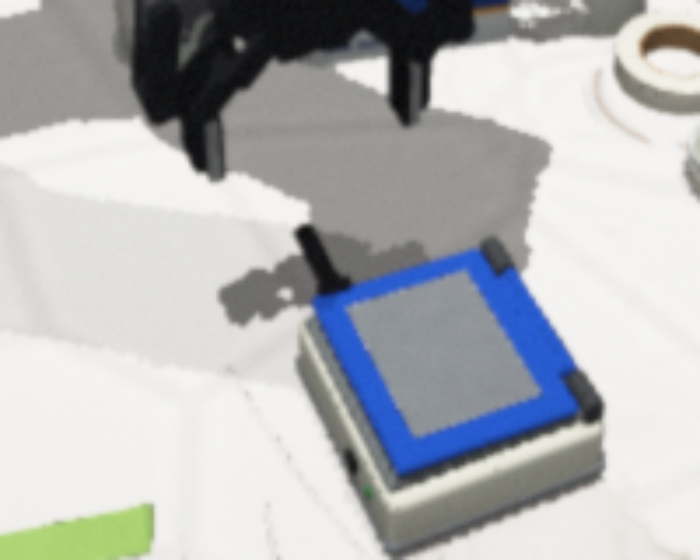

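View pics/top1.png

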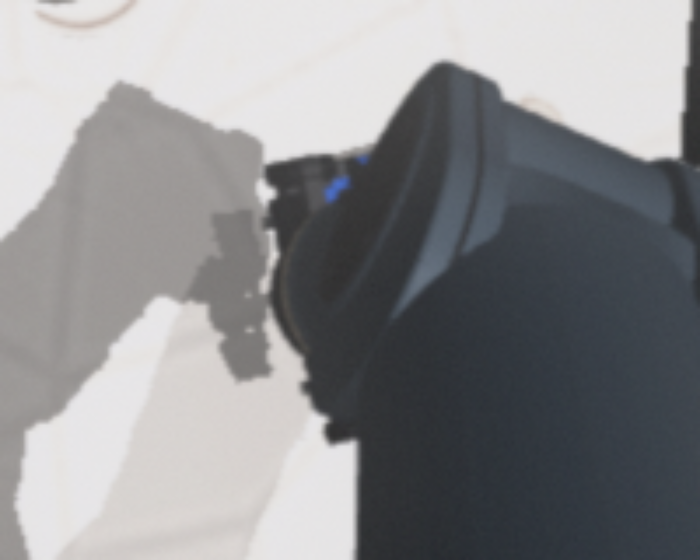

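{"api": "drive_tool", "payload": {"rot": [[0,0,0],[0,0,0],[0,0,0],[0,0,0],[0,0,0],[0,0,0],[0,0,0]], "xyz": [[-0.007,-0.002,0],[-0.006,-0.002,0],[0,0,0.02],[0,0,0.02],[0,0,0.015],[0,0,0.007],[0,0,0]], "grip": [100,100,100,100,100,100,100]}}

```text
t: 3.87
eef_pos: [467.1, -123.4, 39.0]
tcp_rot: [-1.952, -2.461, 0.001]
ft_force: [0.5, 0.0, -0.2]
finger_gap: 85.5
```

{"api": "drive_tool", "payload": {"rot": [[0,0,0],[0,0,0]], "xyz": [[0,0,0],[0,0,0]], "grip": [100,100]}}

```text
t: 4.03
eef_pos: [467.9, -123.4, 40.3]
tcp_rot: [1.951, 2.46, 0.001]
ft_force: [0.4, -0.2, 0.2]
finger_gap: 85.2
```

Run:
```python
from h import *
to([464.6,-123,36])
for n in("side",):
    im=viewer.get_image(n); u=proj(n,[480,-150,60]).astype(int)
    c=im[max(0,u[1]-80):u[1]+80,u[0]-100:u[0]+100]; cv2.imwrite(f"pics/{n}2.png",cv2.resize(c,None,fx=3.5,fy=3.5)[:,:,::-1])
```

```text
t 4.03 pos [ 467.9 -123.4   40.3] yawY 0.23 tilt [ 1.5e-03 -4.0e-04 -1.0e+00] F [ 0.4 -0.2  0.2] gap 85.2 q [ 0.01  0.59  0.22  2.15 -0.3   0.43  0.7 ]
tool shift mm [ 1.1 -3.1  4.3]
```

View pics/side2.png

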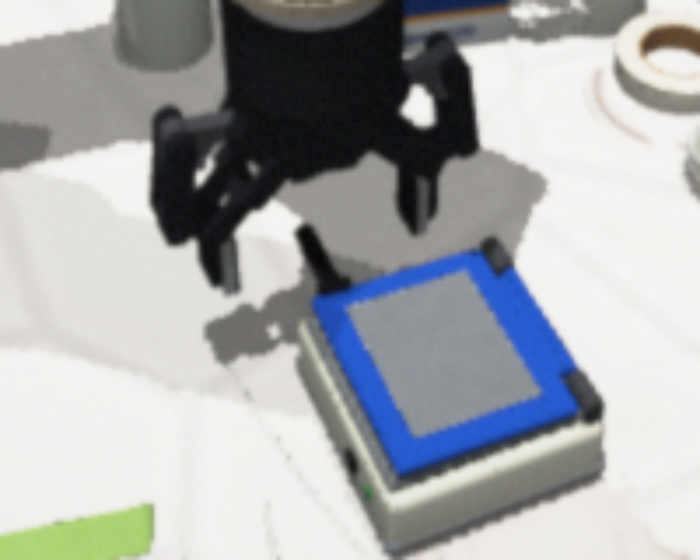

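{"api": "drive_tool", "payload": {"rot": [[0,0,0],[0,0,0],[0,0,0],[0,0,0],[0,0,0],[0,0,0],[0,0,0],[0,0,0],[0,0,0],[0,0,0]], "xyz": [[0,-0.003,0.004],[0,0,0],[0,0,0],[0,0,0],[0,0,0],[0,0,0],[0,0,0],[0,0,0],[0,0,0],[0,0,0]], "grip": [100,70,50,30,10,0,0,0,0,0]}}

```text
t: 4.92
eef_pos: [464.6, -123.7, 35.4]
tcp_rot: [1.951, 2.461, 0.0]
ft_force: [1.2, 0.6, 0.5]
finger_gap: 8.1
```

Run:
```python
from h import *
to([464.6,-123,36])
for n in("side",):
    im=viewer.get_image(n); u=proj(n,[480,-150,60]).astype(int)
    c=im[max(0,u[1]-80):u[1]+80,u[0]-100:u[0]+100]; cv2.imwrite(f"pics/{n}3.png",cv2.resize(c,None,fx=3.5,fy=3.5)[:,:,::-1])
```

```text
t 4.92 pos [ 464.6 -123.7   35.4] yawY 0.23 tilt [ 5.e-04 -0.e+00 -1.e+00] F [1.2 0.6 0.5] gap 8.1 q [ 0.02  0.6   0.21  2.16 -0.31  0.41  0.71]
tool shift mm [ 0.7  0.1 -0.6]
```

View pics/side3.png

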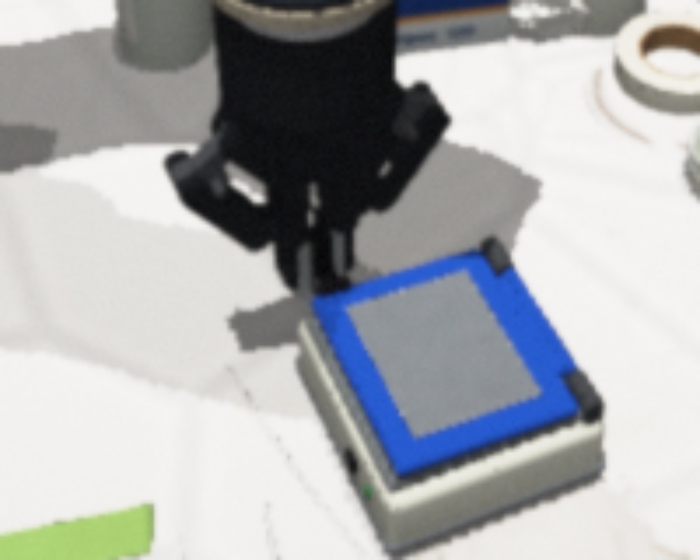

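{"api": "drive_tool", "payload": {"rot": [[0,0,0],[0,0,0],[0,0,0],[0,0,0],[0,0,0],[0,0,0],[0,0,0],[0,0,0]], "xyz": [[0,0.0007,-0.0085],[0,0.0017,-0.0084],[0,0.0026,-0.0082],[0,0.0035,-0.0078],[0,0.0043,-0.0074],[0,0.0051,-0.0069],[0,0.0058,-0.0063],[0,0,0]], "grip": [0,0,0,0,0,0,0,0]}}

```text
t: 5.63
eef_pos: [486.1, -118.3, 90.1]
tcp_rot: [-1.951, -2.459, 0.002]
ft_force: [-9.3, -0.4, 11.2]
finger_gap: 8.0
```

{"api": "drive_tool", "payload": {"rot": [[0,0,0],[0,0,0],[0,0,0],[0,0,0],[0,0,0],[0,0,0],[0,0,0],[0,0,0],[0,0,0]], "xyz": [[0,0.0065,-0.0056],[0,0.007,-0.0049],[0,0.0075,-0.0041],[0,0.008,-0.0032],[0,0.0082,-0.0023],[0,0.0085,-0.0014],[0,0.0086,-0.0005],[0,0,0],[0,0,0]], "grip": [0,0,0,0,0,0,0,0,0]}}

```text
t: 6.38
eef_pos: [541.6, -105.3, 112.8]
tcp_rot: [1.95, 2.461, 0.003]
ft_force: [-2.4, 3.5, 16.2]
finger_gap: 8.0
```

Run:
```python
from h import *
to([540.6,-105,111])
for n in("side","top"):
    im=viewer.get_image(n); u=proj(n,[520,-150,60]).astype(int)
    c=im[max(0,u[1]-80):u[1]+80,u[0]-100:u[0]+100]; cv2.imwrite(f"pics/{n}4.png",cv2.resize(c,None,fx=3.5,fy=3.5)[:,:,::-1])
```

```text
t 6.38 pos [ 541.6 -105.3  112.8] yawY 0.231 tilt [ 2.4e-03  6.0e-04 -1.0e+00] F [-2.4  3.5 16.2] gap 8.0 q [-0.1   0.55  0.31  1.92 -0.25  0.7   0.59]
tool shift mm [ 0.5 -0.9  1.8]
```

View pics/side4.png

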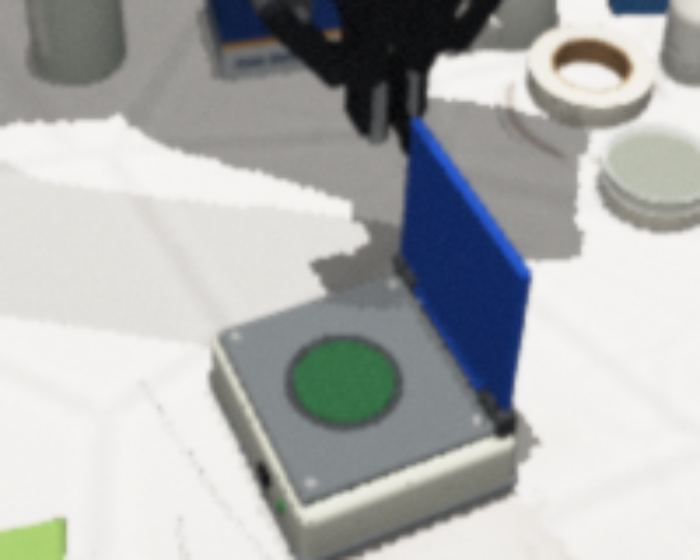

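{"api": "drive_tool", "payload": {"rot": [[0,0,0],[0,0,0],[0,0,0],[0,0,0],[0,0,0],[0,0,0],[0,0,0],[0,0,0]], "xyz": [[0,0,0.001],[0,0,0],[0,0,0],[0,0,0],[0,0,0],[0,0,0],[0,0,0],[0,0,0]], "grip": [0,10,20,40,60,80,100,100]}}

```text
t: 7.15
eef_pos: [540.2, -106.0, 109.7]
tcp_rot: [-1.952, -2.461, 0.0]
ft_force: [0.0, -0.0, -0.4]
finger_gap: 76.4
```

{"api": "drive_tool", "payload": {"rot": [[0,0,0],[0,0,0],[0,0,0],[0,0,0],[0,0,0],[0,0,0],[0,0,0],[0,0,0],[0,0,0]], "xyz": [[0,0,-0.01],[0,0,-0.02],[0,0,-0.03],[0.01,0,-0.03],[0.03,0.01,-0.01],[0.03,0.01,0],[0.03,0.01,0],[0.03,0.01,0],[0.03,0.01,0]], "grip": [100,100,100,100,100,100,100,100,100]}}

```text
t: 7.9
eef_pos: [552.4, 62.7, 210.8]
tcp_rot: [1.952, 2.461, 0.001]
ft_force: [0.1, -0.2, 0.2]
finger_gap: 85.5
```

Run:
```python
from h import *
to([634,187,200])
for n in("side","top"):
    im=viewer.get_image(n); cv2.imwrite(f"pics/{n}5.png",im[:,:,::-1])
    u=proj(n,[520,-170,60]).astype(int)
    c=im[u[1]-70:u[1]+70,u[0]-80:u[0]+80]; cv2.imwrite(f"pics/{n}5c.png",cv2.resize(c,None,fx=4,fy=4,interpolation=cv2.INTER_CUBIC)[:,:,::-1]); print(n,u-[80,70])
    for b in blobs(im,(40,60,30),(85,255,255),100): print(b)
    print("purple",blobs(im,(125,80,40),(155,255,255)))
```

```text
t 7.9 pos [552.4  62.7 210.8] yawY 0.23 tilt [ 8.e-04  2.e-04 -1.e+00] F [ 0.1 -0.2  0.2] gap 85.5 q [-0.44  0.44  0.35  1.79 -0.18  0.94  0.22]
tool shift mm [102.5 107.7  10.9]
side [249 221]
(array([167.6,  39.1]), [161, 33, 15, 14, 138])
(array([268.8,  89.9]), [258, 78, 25, 41, 508])
(array([481. , 121.7]), [447, 99, 86, 47, 1477])
(array([209.8, 176.8]), [197, 173, 26, 8, 130])
(array([323.8, 309.5]), [310, 298, 29, 24, 552])
(array([218.8, 360.4]), [193, 349, 52, 24, 694])
purple [(array([468.3,  98.3]), [451, 94, 34, 11, 193]), (array([438.2, 105.8]), [429, 98, 19, 18, 216]), (array([349. , 145.3]), [342, 139, 15, 13, 166])]
top [344 136]
(array([130.2, 205.5]), [124, 184, 17, 43, 515])
(array([141.1, 204.2]), [138, 186, 6, 38, 154])
(array([433.6, 213.7]), [424, 204, 20, 20, 308])
(array([593.1, 234.5]), [586, 222, 16, 28, 244])
(array([442. , 291.2]), [436, 274, 13, 36, 362])
purple [(array([198.,  12.]), [190, 0, 17, 25, 306]), (array([178.5,  17.2]), [171, 10, 16, 16, 199])]
```

View pics/side5c.png

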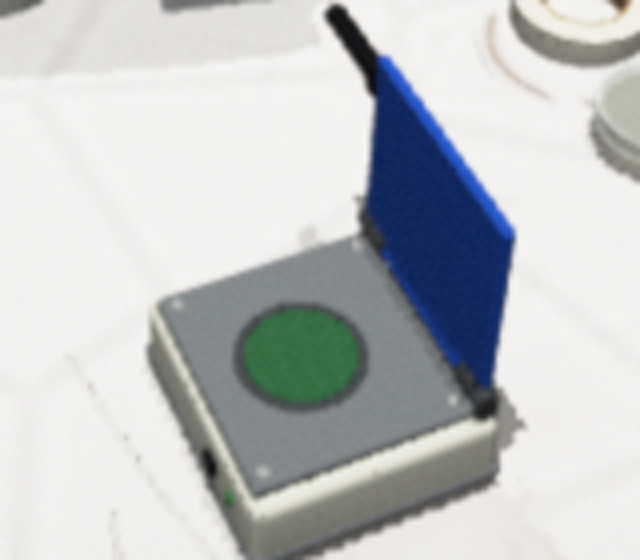

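View pics/top5c.png

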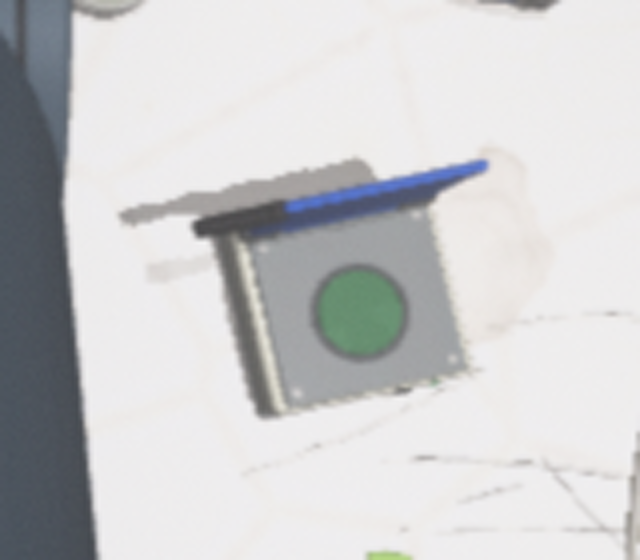

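Run:
```python
from h import *
print("win",tri((323.8,309.5),(433.6,213.7)),plane("side",323.8,309.5,48),plane("top",433.6,213.7,48))
p,e=tri((332.4,223.8),(393.6,193));print("lugtip",p,e)
h=np.array([558.3,-181.2,52]);y=.23;ex=np.array([np.cos(y),np.sin(y),0])
d=p-h; print("angle",np.arctan2(d[2],-(d@ex)))
```

```text
win (array([ 506.74907251, -192.37392205,   45.97146807]), np.float64(1.184943254830439)) [ 506.99287467 -193.94413685   48.        ] [ 506.00091082 -191.7450841    48.        ]
lugtip [538.53262616 -93.2224683  130.17521337] 1.069836097853717
angle 1.5811582197074543
```

{"api": "drive_tool", "payload": {"rot": [[0,0,0],[0,0,0],[0,0,0],[0,0,0],[0,0,0],[0,0,0],[0,0,0]], "xyz": [[0.02,0.02,0],[0.02,0.022,0],[0.02,0.022,0],[0.02,0.022,0],[0.0225,0.022,0],[0,0,0],[0,0,0]], "grip": [100,100,100,100,100,100,100]}}

```text
t: 8.58
eef_pos: [634.4, 187.2, 209.6]
tcp_rot: [-1.948, -2.464, 0.001]
ft_force: [0.0, -0.5, -0.5]
finger_gap: 85.9
```

Run:
```python
from h import *
print("yellow",tri((334,128),(210.5,150.1)))
to([634.5,187.5,78])
im=viewer.get_image("side"); cv2.imwrite("pics/s6.png",cv2.resize(im[40:240,220:440],None,fx=3,fy=3)[:,:,::-1])
```

```text
yellow (array([621.79971833, 267.88151734,  95.56648797]), np.float64(1.8826269203381982))
t 8.58 pos [634.4 187.2 209.6] yawY 0.233 tilt [-4.e-04 -1.e-04 -1.e+00] F [ 0.  -0.5 -0.5] gap 85.9 q [-0.55  0.59  0.33  1.51 -0.21  1.07  0.06]
tool shift mm [  0.3   0.2 131.6]
```

View pics/s6.png

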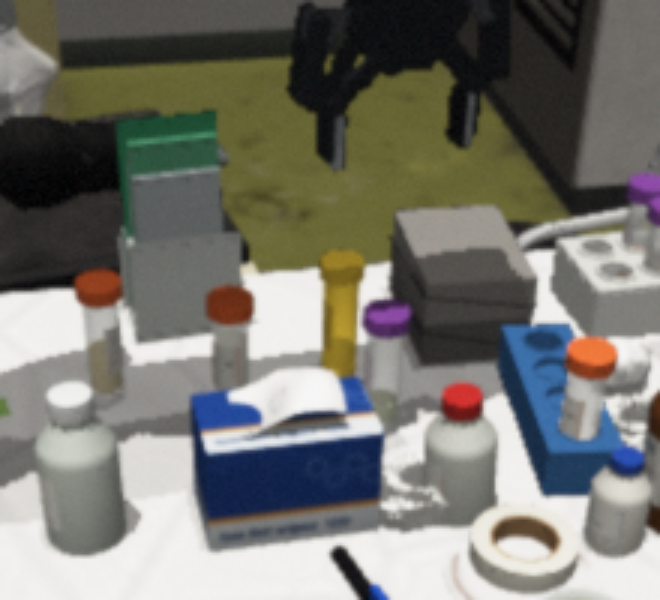

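{"api": "drive_tool", "payload": {"rot": [[0,0,0],[0,0,0],[0,0,0],[0,0,0],[0,0,0],[0,0,0],[0,0,0],[0,0,0]], "xyz": [[0,0,0.02],[0,0,0.025],[0,0,0.025],[0,0,0.025],[0,0,0.02],[0,0,0.0165],[0,0,0],[0,0,0]], "grip": [100,100,100,100,100,100,100,100]}}

```text
t: 9.3
eef_pos: [633.8, 184.1, 78.5]
tcp_rot: [-1.954, -2.46, 0.002]
ft_force: [0.6, 0.2, 0.9]
finger_gap: 85.6
```

Run:
```python
from h import *
to([634.5,187.5,78])
im=viewer.get_image("side"); cv2.imwrite("pics/s7.png",cv2.resize(im[40:240,220:440],None,fx=3,fy=3)[:,:,::-1])
```

```text
t 9.3 pos [633.8 184.1  78.5] yawY 0.228 tilt [-0.0012 -0.0011 -1.    ] F [0.6 0.2 0.9] gap 85.6 q [-0.52  0.73  0.29  1.65 -0.26  0.8   0.11]
tool shift mm [3.2 1.4 0.5]
```

View pics/s7.png

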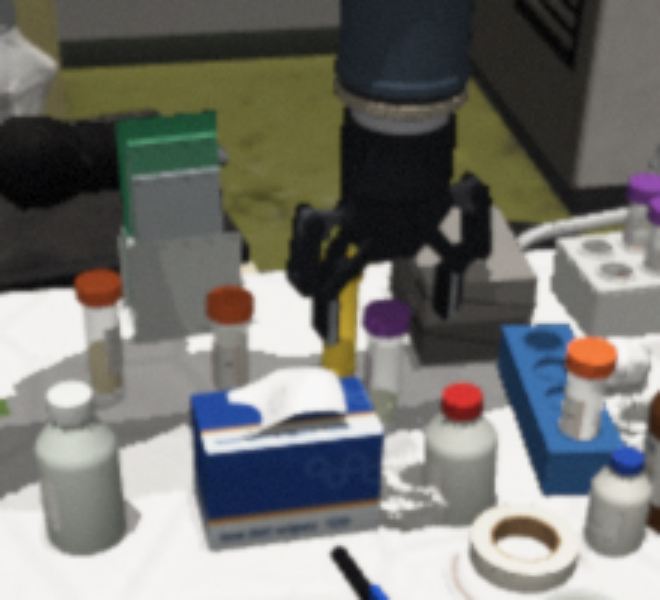

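{"api": "drive_tool", "payload": {"rot": [[0,0,0],[0,0,0],[0,0,0],[0,0,0]], "xyz": [[0.001,0,0],[0,0,0],[0,0,0],[0,0,0]], "grip": [100,100,100,100]}}

```text
t: 9.68
eef_pos: [634.3, 186.8, 79.1]
tcp_rot: [1.951, 2.461, 0.002]
ft_force: [-0.8, -0.1, 0.2]
finger_gap: 85.2
```

Run:
```python
from h import *
to([634.5,187.5,78])
```

```text
t 9.68 pos [634.3 186.8  79.1] yawY 0.23 tilt [ 1.e-03  4.e-04 -1.e+00] F [-0.8 -0.1  0.2] gap 85.2 q [-0.52  0.73  0.28  1.65 -0.26  0.8   0.11]
tool shift mm [0.7 0.3 1.1]
```

{"api": "drive_tool", "payload": {"rot": [[0,0,0],[0,0,0],[0,0,0],[0,0,0],[0,0,0],[0,0,0],[0,0,0],[0,0,0],[0,0,0],[0,0,0]], "xyz": [[0,0,0.001],[0,0,0],[0,0,0],[0,0,0],[0,0,0],[0,0,0],[0,0,0],[0,0,0],[0,0,0],[0,0,0]], "grip": [100,80,60,40,30,15,0,0,0,0]}}

```text
t: 10.52
eef_pos: [634.2, 186.7, 77.5]
tcp_rot: [1.952, 2.461, 0.001]
ft_force: [-0.6, -0.6, 4.0]
finger_gap: 32.4
```

Run:
```python
from h import *
st()
im=viewer.get_image("side"); cv2.imwrite("pics/s8.png",cv2.resize(im[90:200,290:420],None,fx=5,fy=5)[:,:,::-1])
```

```text
t 10.52 pos [634.2 186.7  77.5] yawY 0.23 tilt [ 4.e-04  1.e-04 -1.e+00] F [-0.6 -0.6  4. ] gap 32.4 q [-0.52  0.73  0.28  1.65 -0.26  0.8   0.11]
```

View pics/s8.png

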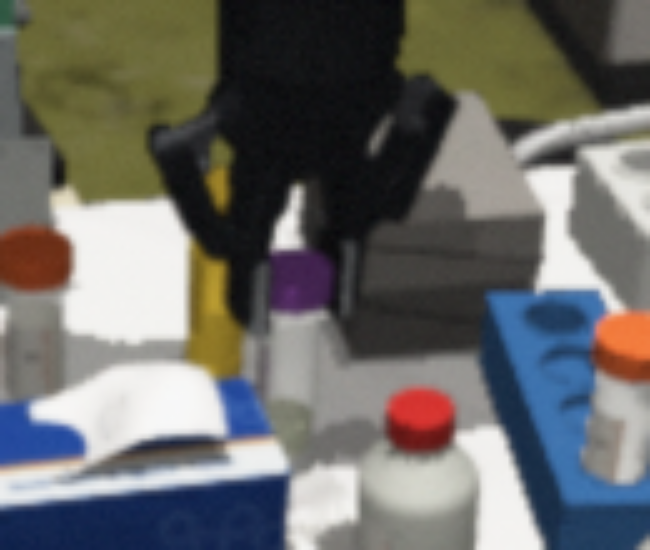

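{"api": "drive_tool", "payload": {"rot": [[0,0,0],[0,0,0],[0,0,0],[0,0,0],[0,0,0],[0,0,0],[0,0,0],[0,0,0],[0,0,0],[0,0,0]], "xyz": [[0,0,-0.007],[0,0,-0.015],[0,0,-0.02],[0,0,-0.025],[0,0,-0.025],[0,0,-0.025],[0,0,-0.025],[0,0,-0.02],[0,0,-0.005],[0,0,0]], "grip": [0,0,0,0,0,0,0,0,0,0]}}

```text
t: 11.4
eef_pos: [634.6, 186.7, 246.0]
tcp_rot: [1.951, 2.46, 0.004]
ft_force: [-1.0, -0.9, -0.6]
finger_gap: 32.2
```

Run:
```python
from h import *
to([506.5,-192.8,240])
for n in("side","top"):
    im=viewer.get_image(n); cv2.imwrite(f"pics/{n}9.png",im[:,:,::-1])
    print("purple",blobs(im,(125,80,40),(155,255,255)))
```

```text
t 11.4 pos [634.6 186.7 246. ] yawY 0.23 tilt [ 2.6e-03  9.0e-04 -1.0e+00] F [-1.  -0.9 -0.6] gap 32.2 q [-0.56  0.56  0.35  1.47 -0.2   1.14  0.05]
tool shift mm [-340.3 -211.3    5.3]
purple [(array([355.2,  70.4]), [349, 64, 14, 13, 162]), (array([468.3,  98.3]), [451, 94, 34, 11, 192]), (array([438.2, 105.8]), [429, 98, 19, 18, 216])]
purple []
```

View pics/side9.png

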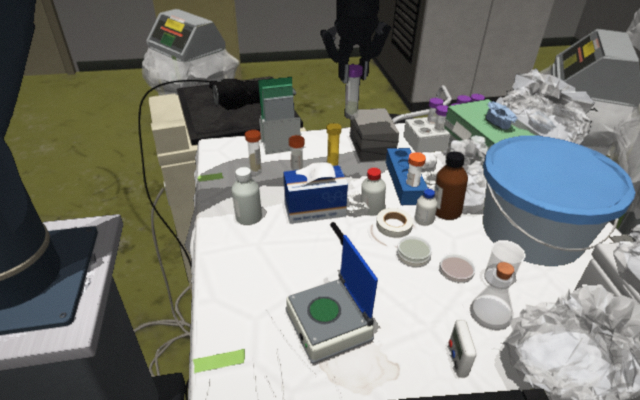

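{"api": "drive_tool", "payload": {"rot": [[0,0,0],[0,0,0],[0,0,0],[0,0,0],[0,0,0],[0,0,0],[0,0,0],[0,0,0],[0,0,0],[0,0,0]], "xyz": [[-0.01,-0.006,0],[-0.018,-0.011,0],[-0.024,-0.015,0],[-0.024,-0.015,0],[-0.024,-0.015,0],[-0.024,-0.015,0],[-0.024,-0.015,0],[-0.024,-0.015,0],[-0.024,-0.015,0],[-0.024,-0.015,0]], "grip": [0,0,0,0,0,0,0,0,0,0]}}

```text
t: 12.33
eef_pos: [548.9, -60.8, 243.1]
tcp_rot: [-1.952, -2.46, 0.003]
ft_force: [0.6, -1.0, 0.5]
finger_gap: 32.6
```

{"api": "drive_tool", "payload": {"rot": [[0,0,0],[0,0,0],[0,0,0],[0,0,0],[0,0,0],[0,0,0],[0,0,0],[0,0,0],[0,0,0]], "xyz": [[-0.024,-0.015,0],[-0.024,-0.015,0],[-0.024,-0.015,0],[-0.022,-0.013,0],[-0.016,-0.01,0],[-0.01,-0.006,0],[0,0,0],[0,0,0],[0,0,0]], "grip": [0,0,0,0,0,0,0,0,0]}}

```text
t: 13.08
eef_pos: [506.3, -191.2, 243.8]
tcp_rot: [-1.949, -2.462, -0.0]
ft_force: [-0.3, -0.6, -0.1]
finger_gap: 32.5
```

Run:
```python
from h import *
to([506.5,-192.8,137])
for n in("side","top"):
    im=viewer.get_image(n); cv2.imwrite(f"pics/{n}10.png",im[:,:,::-1])
```

```text
t 13.08 pos [ 506.3 -191.2  243.8] yawY 0.231 tilt [-7.e-04  9.e-04 -1.e+00] F [-0.3 -0.6 -0.1] gap 32.5 q [-0.    0.39  0.4   1.78 -0.18  1.01  0.7 ]
tool shift mm [ -1.8  -0.2 106.8]
```

View pics/side10.png

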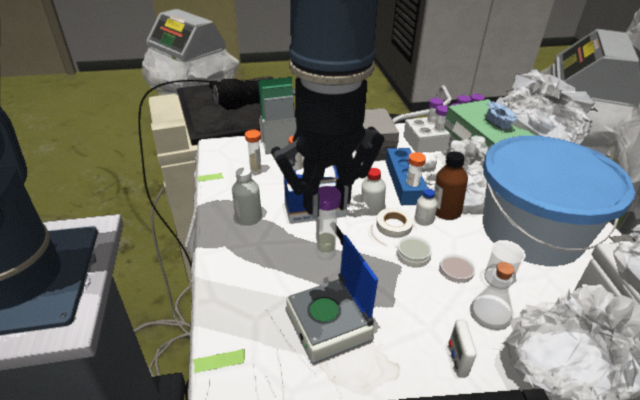

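View pics/top10.png

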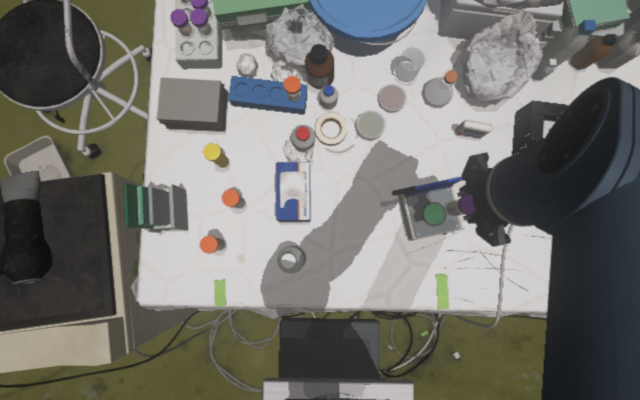

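{"api": "drive_tool", "payload": {"rot": [[0,0,0],[0,0,0],[0,0,0],[0,0,0],[0,0,0],[0,0,0],[0,0,0],[0,0,0],[0,0,0],[0,0,0]], "xyz": [[-0.001,0,0.008],[-0.0005,0,0.015],[0,0,0.017],[0,0,0.017],[0,0,0.016],[0,0,0.012],[0,0,0.006],[0,0,0.002],[0,0,0],[0,0,0]], "grip": [0,0,0,0,0,0,0,0,0,0]}}

```text
t: 14.02
eef_pos: [506.8, -194.0, 151.7]
tcp_rot: [1.951, 2.461, 0.0]
ft_force: [0.7, -0.0, -1.0]
finger_gap: 32.2
```

{"api": "drive_tool", "payload": {"rot": [[0,0,0],[0,0,0],[0,0,0]], "xyz": [[0,0,0],[0,0,0],[0,0,0]], "grip": [0,0,0]}}

```text
t: 14.27
eef_pos: [506.7, -194.0, 151.8]
tcp_rot: [1.951, 2.461, 0.001]
ft_force: [0.1, -0.1, -0.8]
finger_gap: 32.5
```

Run:
```python
from h import *
to([506.5,-192.8,136])
for n in("side","top"):
    im=viewer.get_image(n); 
    print("purple",blobs(im,(125,80,20),(155,255,255)))
    u=proj(n,[506,-192,100]).astype(int)
    c=im[u[1]-60:u[1]+60,u[0]-65:u[0]+65]; cv2.imwrite(f"pics/{n}11.png",cv2.resize(c,None,fx=5,fy=5,interpolation=cv2.INTER_CUBIC)[:,:,::-1]); print(n,u-[65,60])
    print("proj foot/cap",proj(n,[506.5,-192.8,70]),proj(n,[506.5,-192.8,167]))
```

```text
t 14.27 pos [ 506.7 -194.   151.8] yawY 0.23 tilt [ 1.e-03 -2.e-04 -1.e+00] F [ 0.1 -0.1 -0.8] gap 32.5 q [ 0.04  0.49  0.36  1.9  -0.24  0.79  0.75]
tool shift mm [ 1.3  0.1 15.8]
purple [(array([468.3,  98.3]), [451, 94, 34, 11, 193]), (array([438.2, 105.8]), [429, 98, 19, 18, 215]), (array([327.8, 251.8]), [317, 241, 23, 23, 429])]
side [258 225]
proj foot/cap [323.6 299.6] [325.2 253.6]
purple [(array([198. ,  11.9]), [190, 0, 17, 25, 310]), (array([178.5,  17.2]), [171, 10, 16, 16, 201]), (array([449.6, 210.2]), [446, 202, 9, 15, 66])]
top [375 151]
proj foot/cap [437.1 212.7] [452.1 208.7]
```

View pics/side11.png

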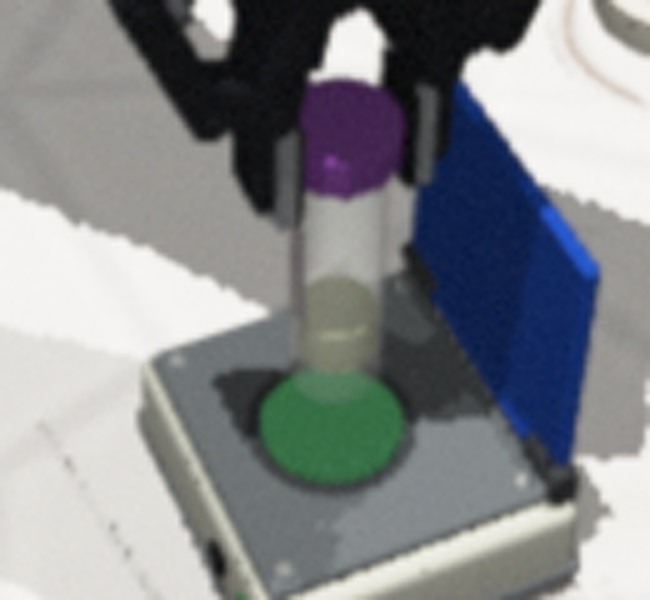

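View pics/top11.png

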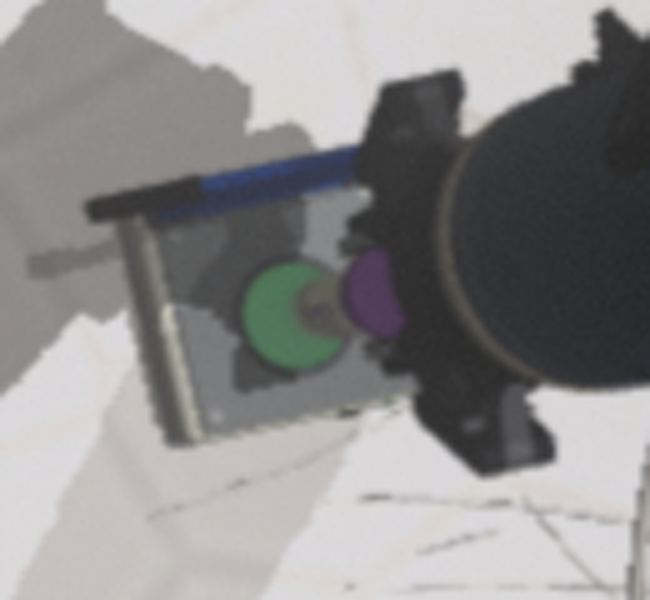

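{"api": "drive_tool", "payload": {"rot": [[0,0,0],[0,0,0],[0,0,0],[0,0,0],[0,0,0],[0,0,0],[0,0,0],[0,0,0]], "xyz": [[0.001,0,0.003],[0,0,0.005],[0,0,0.004],[0,0,0.002],[0,0,0.001],[0,0,0],[0,0,0],[0,0,0]], "grip": [0,0,0,0,0,0,0,0]}}

```text
t: 15.03
eef_pos: [506.3, -193.1, 136.4]
tcp_rot: [1.952, 2.461, 0.0]
ft_force: [-0.3, -0.1, -0.4]
finger_gap: 32.1
```

Run:
```python
from h import *
s,R=st(); p=s["eef_pos"]; fz=p[2]-77.5
for n in("side","top"):
    im=viewer.get_image(n); cv2.imwrite(f"pics/{n}12f.png",im[:,:,::-1])
    u=proj(n,[506,-192,90]).astype(int)
    c=im[u[1]-45:u[1]+45,u[0]-45:u[0]+45]; k=8
    a=np.ascontiguousarray(cv2.resize(c,None,fx=6,fy=6,interpolation=cv2.INTER_CUBIC)[:,:,::-1]); b=a.copy()
    # expected outlines: window r22@48 (at 506.5,-192.8), foot r13.5, cap top/bottom r17.5 at TCP xy
    for (cx,cy),z,r,col in(((506.5,-192.8),48,22,(0,0,255)),(p[:2],fz,13.5,(0,255,255)),(p[:2],fz+90,17.5,(255,255,0)),(p[:2],fz+104,17.5,(255,255,0))):
        P=np.array([proj(n,[cx+r*np.cos(t),cy+r*np.sin(t),z]) for t in np.linspace(0,6.28,40)])
        P=((P-(u-45)+.5)*6).astype(np.int32); cv2.polylines(b,[P],True,col,1)
    o=np.hstack([a,b]); o=cv2.resize(o,(800,400)); cv2.imwrite(f"pics/{n}12.png",o)
```

```text
t 15.03 pos [ 506.3 -193.1  136.4] yawY 0.23 tilt [ 2.e-04 -1.e-04 -1.e+00] F [-0.3 -0.1 -0.4] gap 32.1 q [ 0.04  0.51  0.35  1.92 -0.25  0.75  0.76]
```

View pics/side12.png

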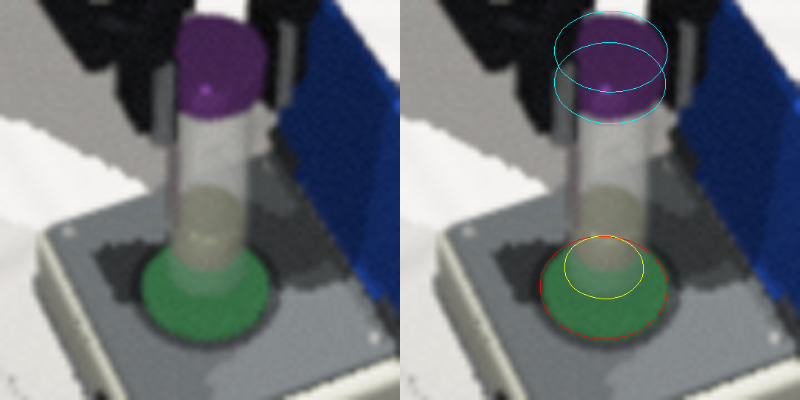

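View pics/top12.png

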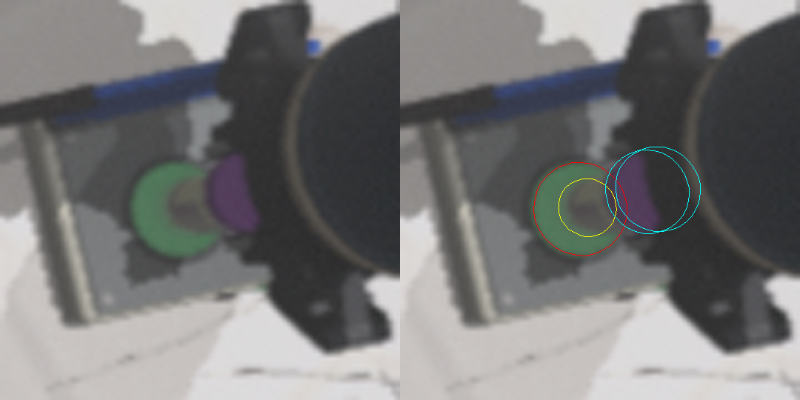

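Run:
```python
from h import *
for n in("side","top"):
    a=cv2.cvtColor(cv2.imread(f"pics/{n}0.png"),cv2.COLOR_BGR2RGB);b=cv2.cvtColor(cv2.imread(f"pics/{n}12f.png"),cv2.COLOR_BGR2RGB)
    for k,lo,hi in(("orange",(3,150,90),(12,255,255)),):
        print(n,[x[0].tolist() for x in blobs(a,lo,hi,60)],[x[0].tolist() for x in blobs(b,lo,hi,60)])
s=sense();print(s["t"],abs(s["joint_velocities"]).max(),s["finger_gap"])
```

```text
side [[252.2, 135.0], [296.0, 141.0], [416.7, 158.9], [454.4, 177.0]] [[252.2, 134.9], [416.7, 158.9], [453.9, 176.6]]
top [[291.8, 84.1], [230.2, 197.4], [208.5, 244.0]] [[291.8, 84.1], [230.2, 197.4], [208.5, 244.0]]
15.1333 0.0009877081408078891 32.236537794760466
```

View pics/top12f.png

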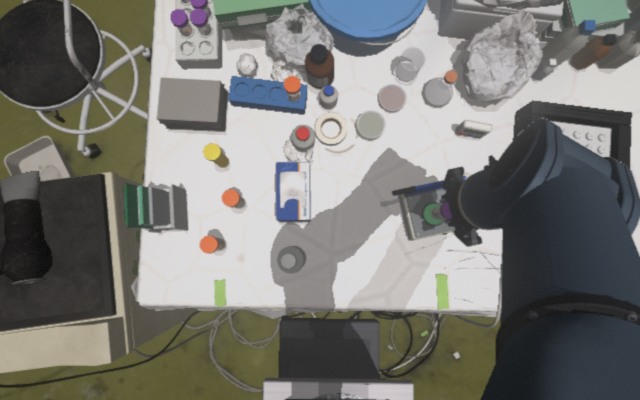

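The top view shows the box (293,190), the bottles (303,135 and 290,259) and the orange tubes where they started. The cover is upright and the tube is over the window (433,214), so I am handing in.

```bash
python3 -c "
from plant import sign_off
print(sign_off())"
```

```text
the job is handed in; nothing more can be done
None
```

The job is handed in at about 15 s on the robot's clock. The cover stands upright and the purple-capped tube is held still over the reader's window.

**What I did:** I gripped the cover's lug and swung it through an arc to upright, then let go. I took the purple tube by its cap and lifted its foot to about 168 mm. I carried it over the row and lowered it to about 11 mm above the glass.

**Last checks:**
- **Cover:** it measured 1.58 rad just after release, and the final pictures still show it upright.
- **Tube position:** going by the tool position, the tube axis is within about 1 mm of the measured window centre. Outlines drawn from that position matched the cap, barrel and foot in both views to about 2 mm.
- **Tube upright and still:** the tool pointed straight down, the arm was at rest and the wrist force was below 0.5 N. The finger gap stayed at about 32 mm, so the tube had not slipped.
- **Bystanders:** the orange caps sat at the same pixels as at the start in the top view. The box and bottles looked unmoved there by eye.

**Not fully confirmed:**
- The two cameras disagreed by about 2 mm on the window centre, and I used the mean.
- The clear foot's edge was hard to see in the top view.
- The gripper partly hid the row in the final side view, so one orange tube could only be checked from above.

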